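# Lay the straightedge against the two ray pins

## Task

Pick up the metal straightedge from the table and lay it flat on the sheet on the pin board, with its thin graduated ruling edge towards the two pins that stand on the right of the glass block (the robot's right). Slide it up until the ruling edge touches both pins at once, gently enough that no pin is pushed askew, then let go and leave it lying there against them, ready for the ray to be drawn. Leave the glass block on its outline and the other things where they are.

Things in the scene. Friction and masses are not known exactly. Their poses are not given: they have to be found in the camera images.
- ruler: Loose aluminium straightedge, 0.15-0.3 kg, 280 mm long (x), 60 wide (y), 4 thick. Ruling edge: face at y = +30 mm, outer 10 mm strip 2.5 mm thick with black ticks; -y edge plain. Upright black grip bar in the middle, along x: 110 mm long, 14 thick, top 34 mm above the underside. Origin: centre of the underside, z up. Starts flat on the table right of the board, x roughly away from the robot.
- board: Fixed soft pin board, 360 mm (its x, away from the robot) by 560 mm (its y, to the robot's left) by 12 mm thick, with a white sheet taped on it. Origin: centre of the underside, on the table; the sheet's surface is at z = 12 mm.
- pin_a: Steel pin, right (board -y) of the glass block, the nearer to it of two. Round black head 10 mm in diameter, its centre (the origin) 34 mm above the sheet, z up. Shaft 3 mm thick and slightly bent by use, so it enters the sheet up to 4 mm to any side of the point below the head. Springy in the soft board, pivoting 10 mm below the sheet: pushed just above the sheet it gives 1 mm per 5 N or so.
- pin_b: The other pin to the right of the block, 120 to 190 mm farther right than pin_a and of the same make: its shaft too is bent by up to 4 mm, and it is as springy.
- pin_c: Same kind of pin, left of the glass block and next to it; not part of the job, leave it alone.
- pin_d: Same kind of pin, left of pin_c; not part of the job, leave it alone.
- block: Loose clear glass block lying on its outline on the sheet, 100 mm (x) by 60 mm (y) by 19 mm high; origin: centre of the underside. To be left alone.
- pencil: Pencil lying on the far part of the board, 180 mm long (x), 7 mm thick. To be left alone.
- eraser: Eraser on the near left part of the board, 45 x 20 x 12 mm. To be left alone.
- set_square: Clear plastic set square on the far left part of the board, beyond the glass block; legs 110 mm, 3 mm thick; origin: a point 35 mm inside from both outer legs, on the underside. To be left alone.
- petri: Closed clear dish with seeds, 93 mm across, 16 mm high, on the table to the left. To be left alone.
- forceps: Steel forceps lying on the table to the left, 140 mm long (x). To be left alone.

How it is judged:
By the outcome, as a careful person would: the job done as asked, in the order asked, and still so for the second after the job is handed in, with the robot touching nothing.
It also fails if it takes over 61 s, if anything falls off the work surface, if the arm or the gripper's body presses on something with over 40 N, if the wrist force passes 120 N, or if a joint passes its speed limit or range.

## Robot

A 6-joint arm with a two-finger parallel gripper is mounted at the origin on the work surface. World frame = base frame: x ahead of the robot, y to its left, z up, the work surface at z = 0. Lengths are in mm, angles in rad, forces in N, time in s.
With the tool pointing down it reaches from about 350 to 875 mm from the base axis. Payload 4.2 kg.
Tool frame: the origin (TCP) lies midway between the tips of the shut fingers; the grasp point (between the pads) lies 19 mm behind it; z points along the fingers, y is the direction in which the jaws open and shut (so a half turn about z gives the same grasp; the last joint's range is limited). The gripper opens to 85 mm and grips with 20 to 120 N. Pads are 22 mm wide; open, the fingers measure 114 mm over their backs; the gripper's body (76 mm by 85 mm) begins 54 mm behind the grasp point. The pads swing forward as they close: fully open they stand 13 mm farther back than shut.
Start: joints at [-0.863, 0.385, 0.008, 0, -1.194, -0.259], TCP at [271.19, -563.077, 231.312] pointing down, gripper open.
Joint ranges: [-3.14, 3.14], [-1.21, 2.06], [-1.07, 1.41], [-3.16, 2.05], [-2.99, -0.16], [-3.1, 3.1]. Speed limits (rad/s): [2.79, 2.79, 3.14, 3.14, 3.14, 3.14].

## Interface

Orientations are given as a unit quaternion [x, y, z, w].
In Python, from bench import arm, eyes, nets gives the robot as it stands.
- The arm moves only by the tool jog_arm, never from a script. Its argument "rows" is a list of rows, each a list of 3 entries, a list of its own where there are three numbers: the shift along the tool's x, y, z in cm, then the turn, a rotation vector about the tool's x, y, z in degrees, then the finger opening in cm, from 0 to 8.54. In form: [[[x, y, z], [ax, ay, az], jaw], ...]. A call has 1 to 10 rows; each row shifts and turns the commanded pose from where the row before left it, along the tool's axes as they then stand; what a row does not reach is not made up. A row lasts 1/8 s, in which the tool goes at most 62.5 mm and 10.7 degrees, less where a joint would pass 70% of its speed; a pose out of reach is approached as far as the arm can. A call with a gripper value outside its range is refused whole. The fingers move at their own pace and stop on an object; the grip force is fixed at half the most. Time passes only in rows, so rows that do not move let the fingers close. It gives the time, the measured TCP pose, the force and the opening at its end, in the units of the state.
- arm.read_state(): the state, without advancing time (a new reading comes with each control period).
- eyes.get_image(name): name is "scene" or "top" or "wrist"; returns the picture (480x640x3 uint8, red, green, blue); there is no depth.
- eyes.camera_model(name): a dict with "K" (3x3 intrinsics, pixels), "rvec" (rotation vector, rad) and "tvec" (3), from world to camera coordinates, as OpenCV has them. Camera axes: x right, y down, z forward; pixel columns grow to the right and rows downward; lengths in mm; the calibration is good to about 2 mm. A picture is of the moment at which its call begins: read the wrist's pose just before it. camera_model takes no time and is no camera call; for the wrist camera it gives the pose at the moment of the call.
- arm.job_done(): hands the job in, once; it reports no verdict.
Trained networks look in the newest picture that a camera, given by its name, has taken for a name from the list of things; names that differ only in an ending like _2 or _b are one class to them, and where a whole thing is asked for, a point or a joint stands for the part that bears it (a point fixed in the world has none). Each returns a list of dicts, best first, with "conf" (0 to 1); they miss things now and then, are a little off and sometimes report something else, mostly with a low value. They report only what shows in the picture. A call takes as long as a camera call.
- nets.boxes_of(camera, name): "position" ([column, row] as shares, 0 to 1, of the picture: columns of its width, rows of its height, amid what is visible of it).
The state is a dict: "clock": time; "joints": joint angles; "joint_vel": joint speeds; "joint_efforts": joint torques, N m; "position": TCP position; "ee_rot": TCP orientation; "contact_force": force on the tool from outside, world axes, zero at the start; "wrist_torque": the same for the moment, N m; "gripper_width": finger opening in mm.
Only numpy, scipy, OpenCV 4.12 (cv2) and the standard library are available. Lean on these libraries where they do the work, as an engineer would, in place of code of your own. Each camera call takes 0.05 s, during which the arm holds its last target.

## Working session

There is one attempt and no reset: what is moved stays moved. The work goes in short steps, Python scripts to look and compute and a tool call to move; the robot and the scene stay as the last step left them, time stands still between calls to the robot, and variables do not carry over. Pictures are saved under pics/ and viewed, and the job is handed in when it is done.

Besides the shell and the picture viewer there is one more tool, called after ">>>" by a JSON object that holds its "op" and its "data", one argument or row to a line. jog_arm: Moves the arm, as the interface text tells. Its arguments: {"type":"object","properties":{"rows":{"type":"array","items":{"type":"array"}}},"required":["rows"]}

```bash
ls; mkdir -p pics; python3 - <<'E'
from bench import arm, eyes, nets
import cv2
s=arm.read_state(); print({k:s[k] for k in('clock','position','ee_rot','contact_force','gripper_width')})
for n in('scene','top','wrist'):
    im=eyes.get_image(n); cv2.imwrite(f'pics/{n}0.png',im[:,:,::-1]); m=eyes.camera_model(n); print(n,m)
E
```

```text
pics
{'clock': 0.0, 'position': array([ 270.94905236, -562.55628449,  230.22712129]), 'ee_rot': array([-2.22431080e-01,  9.74947799e-01,  1.05872905e-03, -2.87298914e-04]), 'contact_force': array([0.82644669, 0.96538129, 0.43280952]), 'gripper_width': 85.56260990073109}
scene {'K': array([[451.30790866,   0.        , 309.89850943],
       [  0.        , 451.30790866, 236.43842374],
       [  0.        ,   0.        ,   1.        ]]), 'rvec': array([ 2.1034424 ,  1.47175232, -0.49406443]), 'tvec': array([-207.39367413, -317.80532262, 1277.34214532])}
top {'K': array([[499.85332984,   0.        , 315.06036359],
       [  0.        , 499.85332984, 234.61543215],
       [  0.        ,   0.        ,   1.        ]]), 'rvec': array([ 2.08258705, -2.14150184,  0.21734194]), 'tvec': array([  57.3895545 ,  508.13333357, 1285.67830214])}
wrist {'K': array([[339.53804483,   0.        , 317.88428041],
       [  0.        , 339.53804483, 243.20516403],
       [  0.        ,   0.        ,   1.        ]]), 'rvec': array([-1.56410537, -2.48742683, -0.41443253]), 'tvec': array([623.612998  , -42.0972846 , 381.57850657])}
```

View pics/scene0.png

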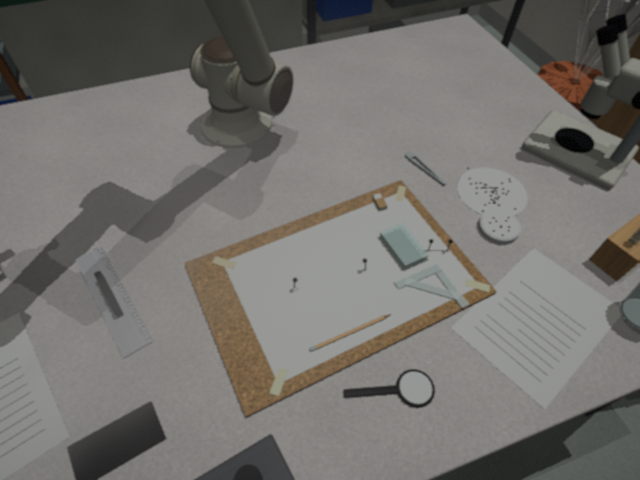

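View pics/top0.png

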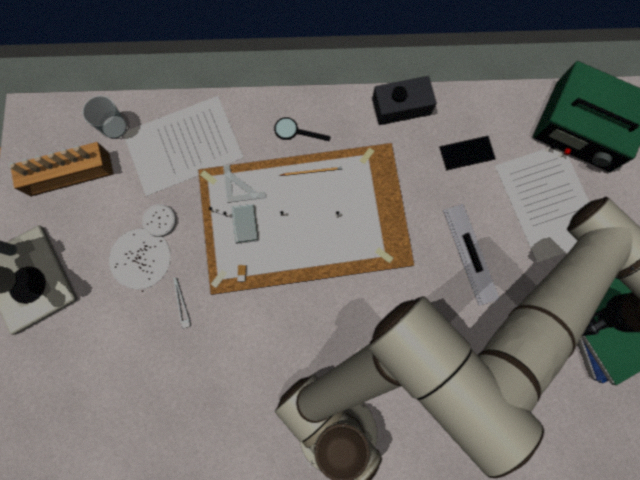

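View pics/wrist0.png

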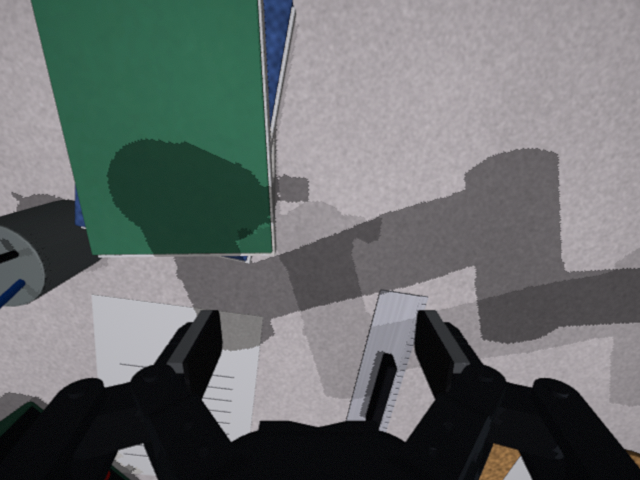

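Wrist view shows the ruler with its ticks on the side facing the board (right side at about (405,340)). The top view has pins a and b near (283,213) and (337,213), with the ruler centred at about (468,253). Next I'll measure.

```bash
cat > h.py <<'E'
from bench import arm, eyes, nets
import numpy as np, cv2
from scipy.spatial.transform import Rotation as R
def proj(m,P):
    return cv2.projectPoints(np.array(P,float).reshape(-1,1,3),m['rvec'],m['tvec'],m['K'],None)[0].reshape(-1,2)
def ray(m,uv):
    Rm=cv2.Rodrigues(m['rvec'])[0]; c=-Rm.T@m['tvec']; d=Rm.T@np.linalg.inv(m['K'])@np.array([uv[0],uv[1],1.]); return c,d
def at(m,uv,z):
    c,d=ray(m,uv); return c+d*(z-c[2])/d[2]
def tri(obs):
    A=np.zeros((3,3));b=np.zeros(3)
    for m,uv in obs:
        c,d=ray(m,uv); d=d/np.linalg.norm(d); M=np.eye(3)-np.outer(d,d); A+=M;b+=M@c
    p=np.linalg.solve(A,b); return p,[np.round(proj(m,p)[0]-uv,1) for m,uv in obs]
def st():
    s=arm.read_state(); print(round(s['clock'],2),np.round(s['position'],1),np.round(s['ee_rot'],4),'F',np.round(s['contact_force'],2),'T',np.round(s['wrist_torque'],2),'w',round(s['gripper_width'],1)); return s
E
python3 - <<'E'
from h import *
mt,ms=eyes.camera_model('top'),eyes.camera_model('scene')
for n in('ruler','pin_a','block','board'):
  for cam in('top','scene'):
    r=nets.boxes_of(cam,n)
    for d in r[:5]:
        uv=np.array(d['position'])*[640,480]; m=mt if cam=='top' else ms
        print(n,cam,round(d['conf'],2),np.round(uv,1),np.round(at(m,uv,46 if 'pin' in n else (15 if n=='block' else 4)),0))
im=cv2.imread('pics/top0.png')
cv2.imwrite('pics/rz.png',cv2.resize(im[190:320,420:520],None,fx=4.5,fy=4.5,interpolation=cv2.INTER_CUBIC))
cv2.imwrite('pics/pz.png',cv2.resize(im[180:290,230:420],None,fx=4,fy=4,interpolation=cv2.INTER_CUBIC))
E
```

```text
ruler top 0.58 [473.2 253.6] [ 454. -390.    4.]
ruler scene 0.67 [113.4 301.8] [ 468. -381.    4.]
block top 0.67 [243.  224.8] [551. 242.  15.]
block scene 0.77 [399.6 241.7] [539. 238.  15.]
board top 0.86 [308.5 221.6] [557.  60.   4.]
board scene 0.76 [319.3 291.5] [591.  26.   4.]
```

```bash
sleep 1
```

```text
(no output)
```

View pics/rz.png

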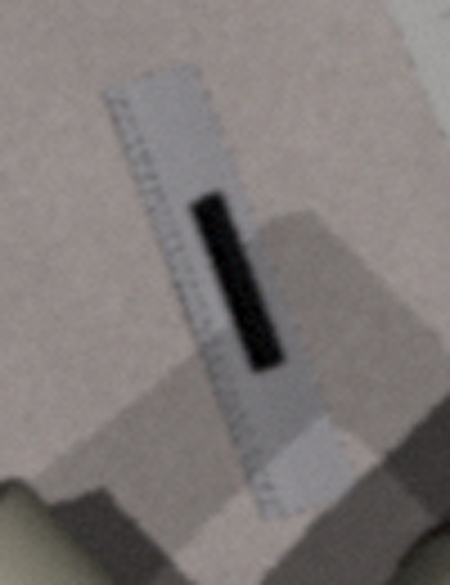

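View pics/pz.png

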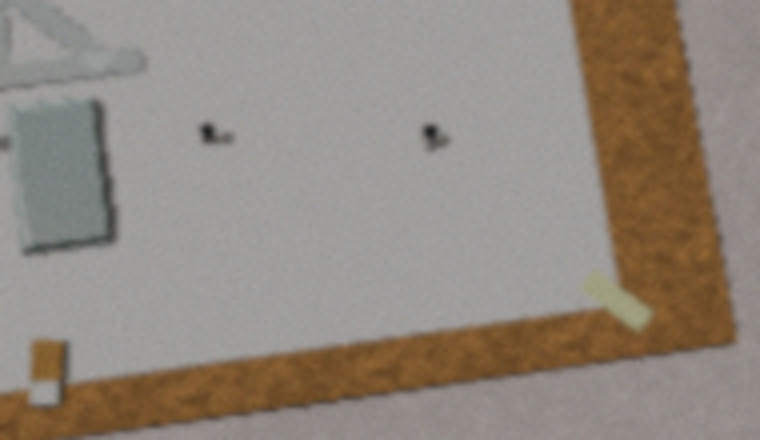

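```bash
python3 - <<'E'
from h import *
mt,ms=eyes.camera_model('top'),eyes.camera_model('scene')
for uv,z in(((443.3,210.4),3),((479.6,304.4),3),((464,204.7),4),((498.2,293.3),4),((466.2,234.4),34),((479.3,270.4),34)): print(np.round(at(mt,uv,z),0))
for t,s in(((282.2,213),(364.5,261)),((337.8,213.2),(295,280))): print(tri([(mt,t),(ms,s)]), at(mt,t,46))
mw=eyes.camera_model('wrist'); s=st(); Rm=cv2.Rodrigues(mw['rvec'])[0]; c=-Rm.T@mw['tvec']; Rt=R.from_quat(s['ee_rot']).as_matrix()
print('cam in tool',Rt.T@(c-s['position']),'\ncam axes in tool\n',Rt.T@Rm.T, '\ntool',Rt)
# board corners
for uv in((230+735/4,180+342/4),): print(at(mt,uv,12))
# bar in wrist img
E
```

```text
[ 579. -318.    3.]
[ 315. -395.    3.]
[ 594. -377.    4.]
[ 343. -448.    4.]
[ 502. -367.   34.]
[ 403. -393.   34.]
(array([574.81065275, 131.89367926,  41.95760427]), [array([-0.3, -0.1]), array([-0.4,  0. ])]) [573.42959224 130.76615642  46.        ]
(array([569.52214758, -19.75581168,  42.82669796]), [array([-0.2, -0. ]), array([-0.3,  0. ])]) [568.5668939  -20.16212782  46.        ]
0.55 [ 271.2 -563.1  231.3] [-0.2225  0.9749  0.     -0.    ] F [0.4  0.41 0.26] T [ 0.05 -0.01  0.03] w 85.4
cam in tool [  84.05905418    0.91511653 -143.65357762] 
cam axes in tool
 [[-4.31766977e-04 -9.46108980e-01 -3.23848132e-01]
 [ 9.99999544e-01 -1.32737552e-04 -9.45451158e-04]
 [ 8.51513022e-04 -3.23848392e-01  9.46108606e-01]] 
tool [[-9.00960223e-01 -4.33901689e-01 -1.84069223e-05]
 [-4.33901689e-01  9.00960222e-01  5.23607900e-05]
 [-6.13553046e-06  5.51617837e-05 -9.99999998e-01]]
[ 424.54367566 -223.1686276    12.        ]
```

>>> {"op": "jog_arm", "data": {
  "rows": [
    [[-4.3,3.65,0.9],[0,0,0],8.5],
    [[-4.3,3.65,0.9],[0,0,0],8.5],
    [[-4.3,3.65,0.9],[0,0,0],8.5],
    [[-4.3,3.65,0.9],[0,0,0],8.5],
    [[-4.3,3.65,0.9],[0,0,0],8.5],
    [[-4.3,3.65,0.9],[0,0,0],8.5],
    [[-4.3,3.65,0.9],[0,0,0],8.5],
    [[-4.3,3.65,0.9],[0,0,0],8.5],
    [[-4.3,3.65,0.9],[0,0,0],8.5],
    [[-4.3,3.65,0.9],[0,0,0],8.5]
  ]
}}

```text
clock: 1.8
position: [501.0, -45.8, 141.5]
ee_rot: [-0.223, 0.975, -0.0, 0.001]
contact_force: [0.9, 0.3, 0.6]
gripper_width: 85.2
```

>>> {"op": "jog_arm", "data": {
  "rows": [
    [[-4.3,3.65,0.9],[0,0,0],8.5],
    [[-4.3,3.65,0.9],[0,0,0],8.5],
    [[0,0,0],[0,0,-10],8.5],
    [[0,0,0],[0,0,-10],8.5],
    [[0,0,0],[0,0,-10],8.5],
    [[0,0,0],[0,0,-10],8.5],
    [[0,0,0],[0,0,-10],8.5],
    [[0,0,0],[0,0,-10],8.5],
    [[0,0,0],[0,0,-10],8.5],
    [[0,0,0],[0,0,-10],8.5]
  ]
}}

```text
clock: 3.05
position: [546.2, 55.5, 123.5]
ee_rot: [0.799, -0.601, 0.0, -0.0]
contact_force: [0.6, -0.2, -0.4]
gripper_width: 84.8
```

>>> {"op": "jog_arm", "data": {
  "rows": [
    [[0,0,0],[0,0,-10],8.5],
    [[0,0,0],[0,0,-10],8.5],
    [[0,0,0],[0,0,-10],8.5],
    [[0,0,0],[0,0,-10],8.5],
    [[0,0,0],[0,0,-10],8.5],
    [[0,0,0],[0,0,-10],8.5],
    [[0,0,0],[0,0,-10],8.5],
    [[0,0,0],[0,0,-4],8.5],
    [[0,0,0],[0,0,0],8.5]
  ]
}}

```text
clock: 4.18
position: [546.2, 55.5, 123.5]
ee_rot: [1.0, -0.003, 0.0, -0.0]
contact_force: [-0.2, -0.5, 0.5]
gripper_width: 84.9
```

```bash
python3 - <<'E'
from h import *
s=st(); print(np.round(s['joints'],2))
m=eyes.camera_model('wrist'); im=eyes.get_image('wrist'); cv2.imwrite('pics/w1.png',im[:,:,::-1]); np.save('w1.npy',m,allow_pickle=True)
print(m)
for p in((575,132,43),(569.5,-20,43)): print(proj(m,p))
E
```

```text
4.17 [546.2  55.5 123.5] [ 1.0e+00 -2.9e-03  2.0e-04 -0.0e+00] F [-0.15 -0.46  0.51] T [ 0.04 -0.03  0.01] w 84.9
[ 0.4   0.36 -0.33  0.   -0.88  1.17]
{'K': array([[339.53804483,   0.        , 317.88428041],
       [  0.        , 339.53804483, 243.20516403],
       [  0.        ,   0.        ,   1.        ]]), 'rvec': array([-2.03719543,  2.05010067,  0.33941957]), 'tvec': array([ 59.27594371, 508.34135657, 455.64713497])}
[[205.0516947 211.8708497]]
[[429.19493225 218.37427977]]
```

View pics/w1.png

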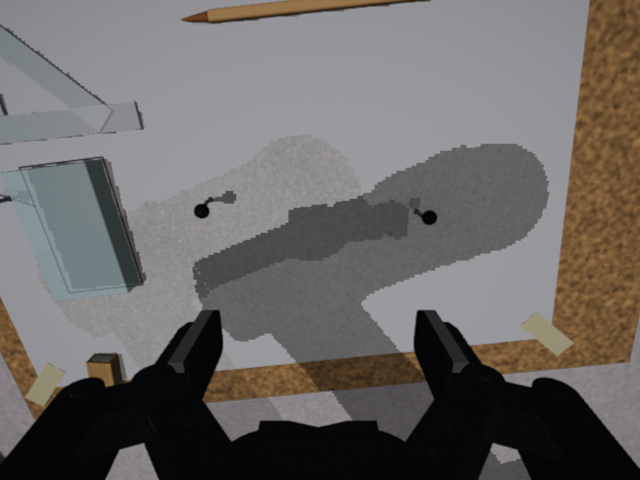

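The pin heads show at (202,211) and (429,217), within 3 px of my prediction. I'll zoom in on the shafts.

```bash
python3 - <<'E'
import cv2,numpy as np
im=cv2.imread('pics/w1.png')
a=cv2.resize(im[185:235,185:245],None,fx=6.5,fy=6.5,interpolation=cv2.INTER_CUBIC)
b=cv2.resize(im[185:235,395:455],None,fx=6.5,fy=6.5,interpolation=cv2.INTER_CUBIC)
c=np.hstack([a,b]); cv2.imwrite('pics/z1.png',cv2.convertScaleAbs(c,alpha=1.5))
E
```

```text
(no output)
```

View pics/z1.png

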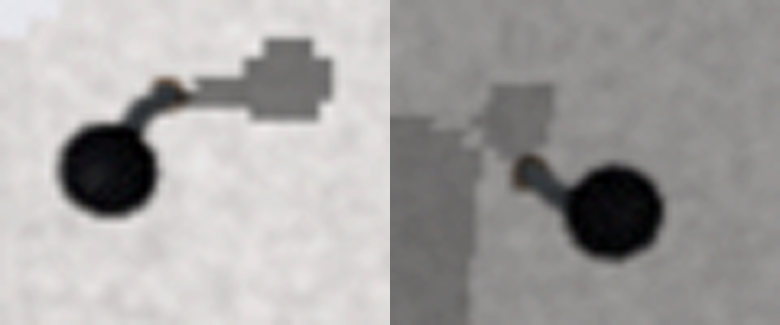

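```bash
python3 - <<'E'
from h import *
m=np.load('w1.npy',allow_pickle=True).item(); mt,ms=eyes.camera_model('top'),eyes.camera_model('scene')
A=at(m,(211.2,199.3),12.5);B=at(m,(416.5,211.5),12.5);print(A,B)
for n,w,t,s_ in(('a',(201.5,211.2),(282.2,213),(364.5,261)),('b',(429.3,217.6),(337.8,213.2),(295,280))): print(n,at(m,w,46),tri([(m,w),(mt,t),(ms,s_)]))
d=A-B;print('edge dir angle',np.degrees(np.arctan2(d[1],d[0])),np.linalg.norm(d))
for z in(12,):
  for uv in((143,284),(120,175)): print('block near right',at(m,uv,z))
E
```

```text
[577.44298639 136.63628306  12.5       ] [566.96915047 -19.98272976  12.5       ]
a [576.18982025 133.29100163  46.        ] (array([575.08353451, 132.62099334,  42.7184213 ]), [array([2.8, 0.5]), array([-0.6, -0.3]), array([-0. , -0.2])])
b [570.82614146 -19.00638049  46.        ] (array([569.71612763, -19.86293956,  42.91653851]), [array([-0.3,  0.4]), array([-0.2, -0.1]), array([-0.3,  0.1])])
edge dir angle 86.17406358284762 156.9688389932006
block near right [506.81713728 200.85762784  12.        ]
block near right [596.02366154 202.55487296  12.        ]
```

>>> {"op": "jog_arm", "data": {
  "rows": [
    [[-1.15,5.45,0],[0,0,0],8.5],
    [[-1.15,5.45,0],[0,0,0],8.5],
    [[-1.15,5.45,0],[0,0,0],8.5],
    [[-1.15,5.45,0],[0,0,0],8.5],
    [[-1.15,5.45,0],[0,0,0],8.5],
    [[-1.15,5.45,0],[0,0,0],8.5],
    [[-1.15,5.45,0],[0,0,0],8.5],
    [[-1.15,5.45,0],[0,0,-8],8.5],
    [[0,0,0],[0,0,-8],8.5],
    [[0,0,0],[0,0,0],8.5]
  ]
}}

```text
clock: 5.48
position: [451.4, -380.7, 123.0]
ee_rot: [0.991, 0.135, -0.0, -0.0]
contact_force: [0.5, -0.2, 0.3]
gripper_width: 85.0
```

```bash
python3 - <<'E'
from h import *
s=st(); print(np.round(s['joints'],2))
m=eyes.camera_model('wrist'); im=eyes.get_image('wrist'); cv2.imwrite('pics/w2.png',im[:,:,::-1]); np.save('w2.npy',m,allow_pickle=True)
E
```

```text
5.47 [ 451.4 -380.7  123. ] [ 9.909e-01  1.348e-01 -2.000e-04 -1.000e-04] F [ 0.47 -0.2   0.26] T [ 0.03  0.03 -0.  ] w 85.0
[-0.43  0.42 -0.22 -0.   -0.92  2.27]
```

View pics/w2.png

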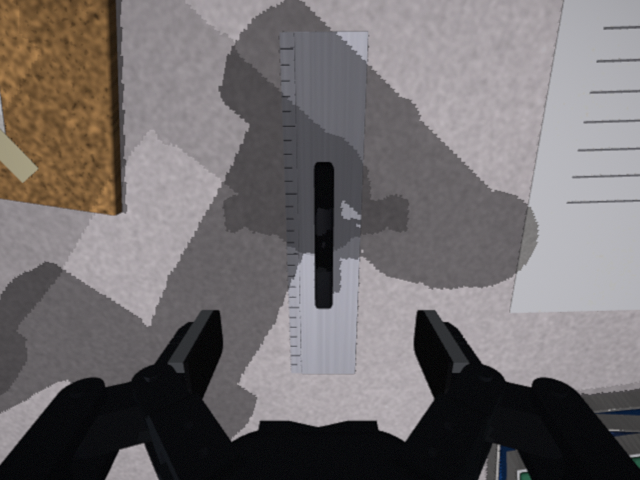

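Wrist view shows the ruler corners at (279,31), (368,32), (355,374) and (291,372). The grip bar runs from (324,162) to (324,308), with the ticks on the board side.

```bash
python3 - <<'E'
from h import *
m=np.load('w2.npy',allow_pickle=True).item()
c=[at(m,u,z) for u,z in(((279,31),2.5),((368,32),4),((355,374),4),((291,372),2.5))]
print(np.round(c,1)); print('centre',np.mean(c,0))
for i,j in((3,0),(2,1)):
    d=c[j]-c[i]; print(np.linalg.norm(d),np.degrees(np.arctan2(d[1],d[0])))
b=[at(m,u,34) for u in((324,162),(324,308))]; print(b,np.mean(b,0)); d=b[0]-b[1];print(np.linalg.norm(d),np.degrees(np.arctan2(d[1],d[0])))
s=st(); Rt=R.from_quat(s['ee_rot']).as_matrix(); print(Rt.T@(np.mean(b,0)-s['position']), np.degrees(np.arctan2(Rt[1,0],Rt[0,0])))
E
```

```text
[[ 583.3 -316.2    2.5]
 [ 598.4 -374.4    4. ]
 [ 328.2 -450.4    4. ]
 [ 313.2 -391.9    2.5]]
centre [ 455.77094854 -383.24390975    3.25      ]
280.53727924874784 15.660654981521292
280.67490389525005 15.704851152275713
[array([ 510.71255194, -367.86416058,   34.        ]), array([ 404.37339227, -397.9587616 ,   34.        ])] [ 457.54297211 -382.91146109   34.        ]
110.51561831022386 15.801821767744132
5.53 [ 451.7 -380.1  123.2] [ 9.908e-01  1.351e-01 -1.000e-04 -1.000e-04] F [-0.31  0.7   0.05] T [-0.01  0.03 -0.03] w 85.0
[ 4.87756331  4.24258576 89.20122094] 15.525054430869506
```

>>> {"op": "jog_arm", "data": {
  "rows": [
    [[0.45,0.4,2.3],[0,0,0],8.5],
    [[0,0,2.3],[0,0,0],8.5],
    [[0,0,2.3],[0,0,0],8.5],
    [[0,0,2.3],[0,0,0],8.5],
    [[0,0,2.3],[0,0,0],8.5],
    [[0,0,0],[0,0,0],8.5],
    [[0,0,0],[0,0,0],4.0],
    [[0,0,0],[0,0,0],4.0]
  ]
}}

```text
clock: 6.52
position: [458.2, -382.9, 9.6]
ee_rot: [0.991, 0.137, 0.001, 0.001]
contact_force: [0.2, -0.3, 0.1]
gripper_width: 51.1
```

>>> {"op": "jog_arm", "data": {
  "rows": [
    [[0,0,0],[0,0,0],0.8],
    [[0,0,0],[0,0,0],0.8],
    [[0,0,0],[0,0,0],0.8],
    [[0,0,0],[0,0,0],0.8],
    [[0,0,0],[0,0,0],0.8],
    [[0,0,0],[0,0,0],0.8]
  ]
}}

```text
clock: 7.28
position: [457.7, -383.0, 9.0]
ee_rot: [0.991, 0.137, 0.0, 0.0]
contact_force: [-0.2, -0.2, 5.3]
gripper_width: 13.1
```

```bash
python3 - <<'E'
from h import *
s=st()
m=eyes.camera_model('wrist'); im=eyes.get_image('wrist'); cv2.imwrite('pics/w3.png',im[:,:,::-1])
E
```

```text
7.28 [ 457.7 -383.     9. ] [9.906e-01 1.368e-01 4.000e-04 4.000e-04] F [-0.17 -0.18  5.32] T [ 0.23  0.13 -0.08] w 13.1
```

View pics/w3.png

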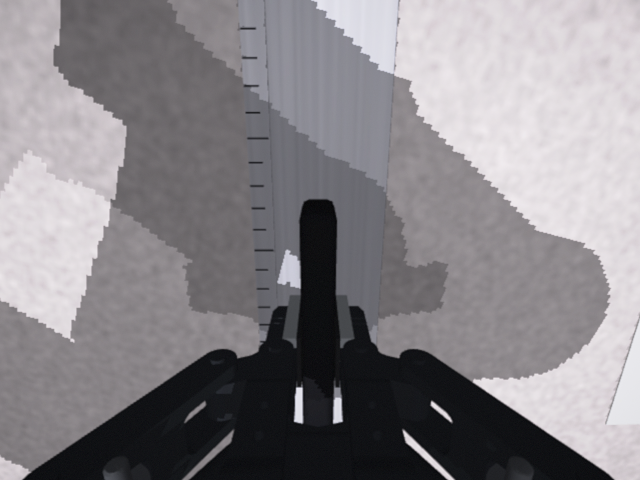

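>>> {"op": "jog_arm", "data": {
  "rows": [
    [[0,0,-1],[0,0,0],0.8],
    [[0,0,-2.5],[0,0,0],0.8],
    [[0,0,-2.5],[0,0,0],0.8],
    [[0,0,-2.5],[0,0,0],0.8],
    [[0,0,-1.5],[0,0,0],0.8],
    [[0,0,0],[0,0,0],0.8]
  ]
}}

```text
clock: 8.07
position: [457.6, -382.8, 109.0]
ee_rot: [0.991, 0.137, 0.001, 0.0]
contact_force: [0.2, 0.4, -3.3]
gripper_width: 12.9
```

```bash
python3 - <<'E'
from h import *
s=st()
E
```

```text
8.07 [ 457.6 -382.8  109. ] [9.906e-01 1.366e-01 7.000e-04 3.000e-04] F [ 0.23  0.39 -3.25] T [0.05 0.04 0.01] w 12.9
```

>>> {"op": "jog_arm", "data": {
  "rows": [
    [[0.8,-1.7,0],[0,0,0],0.8],
    [[1.6,-3.5,0],[0,0,0],0.8],
    [[2.1,-4.5,0],[0,0,0],0.8],
    [[2.1,-4.5,0],[0,0,0],0.8],
    [[2.1,-4.5,0],[0,0,0],0.8],
    [[2.1,-4.5,0],[0,0,0],0.8],
    [[2.1,-4.5,0],[0,0,0],0.8],
    [[2.1,-4.5,0],[0,0,0],0.8],
    [[1.6,-3.6,0],[0,0,0],0.8],
    [[1.2,-2.9,0],[0,0,0],0.8]
  ]
}}

```text
clock: 9.32
position: [522.7, 40.2, 107.1]
ee_rot: [0.991, 0.137, -0.001, 0.0]
contact_force: [0.6, -0.2, -3.1]
gripper_width: 12.8
```

>>> {"op": "jog_arm", "data": {
  "rows": [
    [[0,0,0],[0,0,5],0.8],
    [[0,0,0],[0,0,10],0.8],
    [[0,0,0],[0,0,10],0.8],
    [[0,0,0],[0,0,10],0.8],
    [[0,0,0],[0,0,10],0.8],
    [[0,0,0],[0,0,10],0.8],
    [[0,0,0],[0,0,10],0.8],
    [[0,0,0],[0,0,10],0.8],
    [[0,0,0],[0,0,10],0.8],
    [[0,0,0],[0,0,10],0.8]
  ]
}}

```text
clock: 10.58
position: [522.4, 38.4, 107.0]
ee_rot: [0.768, -0.64, -0.001, 0.001]
contact_force: [0.0, 0.5, -2.5]
gripper_width: 12.9
```

>>> {"op": "jog_arm", "data": {
  "rows": [
    [[0,0,0],[0,0,10],0.8],
    [[0,0,0],[0,0,4.5],0.8],
    [[0,0,0],[0,0,0],0.8],
    [[0,0,0],[0,0,0],0.8]
  ]
}}

```text
clock: 11.08
position: [523.2, 38.2, 107.7]
ee_rot: [-0.684, 0.73, 0.0, -0.001]
contact_force: [0.6, 0.4, -2.8]
gripper_width: 12.8
```

```bash
python3 - <<'E'
from h import *
s=st(); print(np.round(s['joints'],2)); Rt=R.from_quat(s['ee_rot']).as_matrix(); print(Rt, np.degrees(np.arctan2(Rt[1,0],Rt[0,0])))
m=eyes.camera_model('wrist'); im=eyes.get_image('wrist'); cv2.imwrite('pics/w4.png',im[:,:,::-1]);np.save('w4.npy',m,allow_pickle=True)
im=eyes.get_image('top'); cv2.imwrite('pics/t4.png',im[:,:,::-1])
E
```

```text
11.07 [523.2  38.2 107.7] [-6.839e-01  7.296e-01  3.000e-04 -6.000e-04] F [ 0.6   0.44 -2.77] T [-0.02 -0.02  0.02] w 12.8
[ 0.38  0.34 -0.4  -0.   -0.82 -0.45]
[[-6.45782306e-02 -9.97911768e-01 -1.32520837e-03]
 [-9.97912562e-01  6.45787171e-02 -3.27662739e-04]
 [ 4.12558760e-04  1.30128220e-03 -9.99999068e-01]] -93.70263696944225
```

View pics/w4.png

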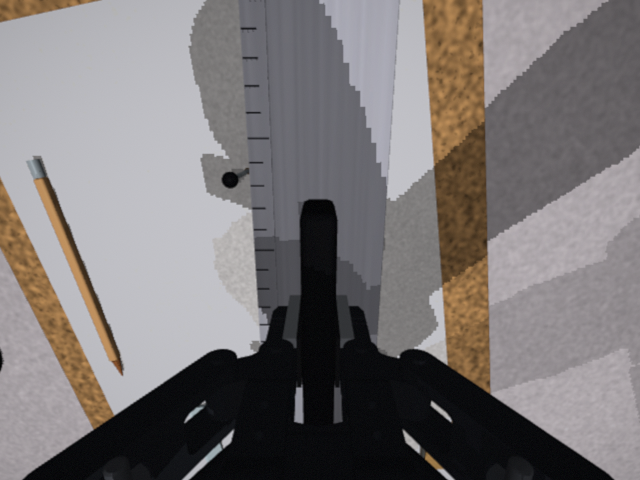

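View pics/t4.png

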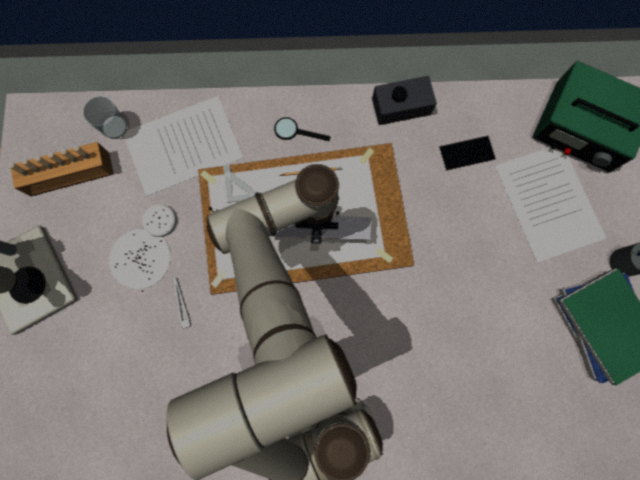

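>>> {"op": "jog_arm", "data": {
  "rows": [
    [[0,0,1.5],[0,0,0],0.8],
    [[0,0,2],[0,0,0],0.8],
    [[0,0,2],[0,0,0],0.8],
    [[0,0,1.7],[0,0,0],0.8],
    [[0,0,0.8],[0,0,0],0.8],
    [[0,0,0.2],[0,0,0],0.8],
    [[0,0,0],[0,0,0],0.8]
  ]
}}

```text
clock: 12.05
position: [524.1, 38.1, 26.5]
ee_rot: [-0.683, 0.73, -0.0, 0.0]
contact_force: [-1.0, -0.5, -3.7]
gripper_width: 12.6
```

```bash
python3 - <<'E'
from h import *
s=st()
im=eyes.get_image('scene'); cv2.imwrite('pics/s5.png',im[:,:,::-1])
cv2.imwrite('pics/s5z.png',cv2.resize(im[200:350,200:440,::-1],None,fx=3.3,fy=3.3,interpolation=cv2.INTER_CUBIC))
E
```

```text
12.05 [524.1  38.1  26.5] [-6.834e-01  7.300e-01 -2.000e-04  3.000e-04] F [-1.02 -0.53 -3.65] T [ 0.01 -0.03  0.01] w 12.6
```

View pics/s5z.png

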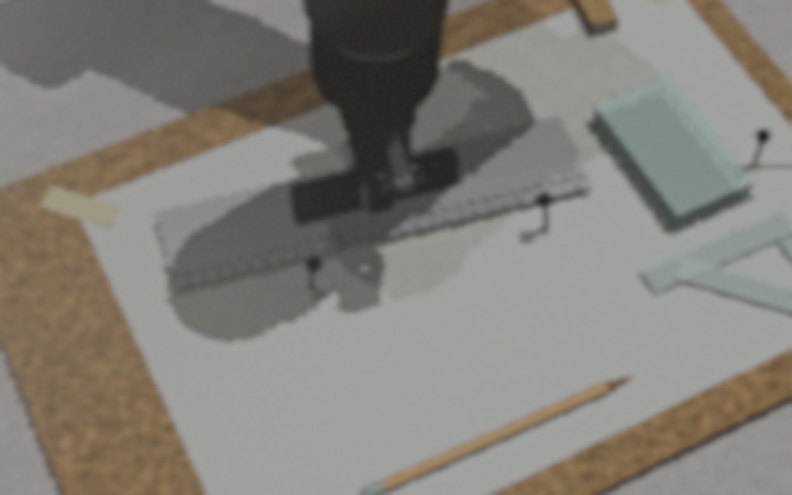

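>>> {"op": "jog_arm", "data": {
  "rows": [
    [[0,0,0.2],[0,0,0],0.8],
    [[0,0,0.2],[0,0,0],0.8],
    [[0,0,0],[0,0,0],0.8]
  ]
}}

```text
clock: 12.48
position: [523.7, 38.0, 22.2]
ee_rot: [-0.683, 0.73, 0.0, -0.0]
contact_force: [-0.1, -0.3, -3.0]
gripper_width: 13.0
```

>>> {"op": "jog_arm", "data": {
  "rows": [
    [[0,0,0.1],[0,0,0],0.8],
    [[0,0,0],[0,0,0],0.8]
  ]
}}

```text
clock: 12.72
position: [523.8, 38.0, 21.2]
ee_rot: [-0.683, 0.73, 0.0, -0.0]
contact_force: [0.0, 0.2, -3.2]
gripper_width: 12.7
```

>>> {"op": "jog_arm", "data": {
  "rows": [
    [[0,0,0.07],[0,0,0],0.8],
    [[0,0,0],[0,0,0],0.8]
  ]
}}

```text
clock: 12.98
position: [523.9, 38.0, 21.0]
ee_rot: [-0.683, 0.73, -0.0, 0.0]
contact_force: [-1.2, 0.3, 1.0]
gripper_width: 13.0
```

>>> {"op": "jog_arm", "data": {
  "rows": [
    [[0,-0.25,0],[0,0,0],0.8],
    [[0,-0.25,0],[0,0,0],0.8],
    [[0,-0.25,0],[0,0,0],0.8],
    [[0,-0.25,0],[0,0,0],0.8],
    [[0,0,0],[0,0,0],0.8]
  ]
}}

```text
clock: 13.6
position: [534.0, 37.2, 21.0]
ee_rot: [-0.683, 0.73, -0.0, -0.0]
contact_force: [-3.4, -0.5, 5.5]
gripper_width: 13.0
```

```bash
python3 - <<'E'
from h import *
s=st(); s=st()
m=eyes.camera_model('wrist'); im=eyes.get_image('wrist'); cv2.imwrite('pics/w6.png',im[:,:,::-1]);np.save('w6.npy',m,allow_pickle=True)
cv2.imwrite('pics/w6z.png',cv2.resize(im[0:330,180:330,::-1],None,fx=1.8*2,fy=1.8,interpolation=cv2.INTER_CUBIC))
im=eyes.get_image('scene')
cv2.imwrite('pics/s6z.png',cv2.resize(im[230:310,240:400,::-1],None,fx=5,fy=5,interpolation=cv2.INTER_CUBIC))
s=st()
E
```

```text
13.6 [534.   37.2  21. ] [-6.834e-01  7.300e-01 -1.000e-04 -1.000e-04] F [-3.4  -0.53  5.54] T [-0.09  0.79 -0.  ] w 13.0
13.6 [534.   37.2  21. ] [-6.834e-01  7.300e-01 -1.000e-04 -1.000e-04] F [-3.4  -0.53  5.54] T [-0.09  0.79 -0.  ] w 13.0
13.7 [534.   37.2  21. ] [-6.834e-01  7.300e-01 -1.000e-04 -1.000e-04] F [-2.53 -1.19  4.61] T [-0.16  0.82 -0.05] w 13.0
```

View pics/w6z.png

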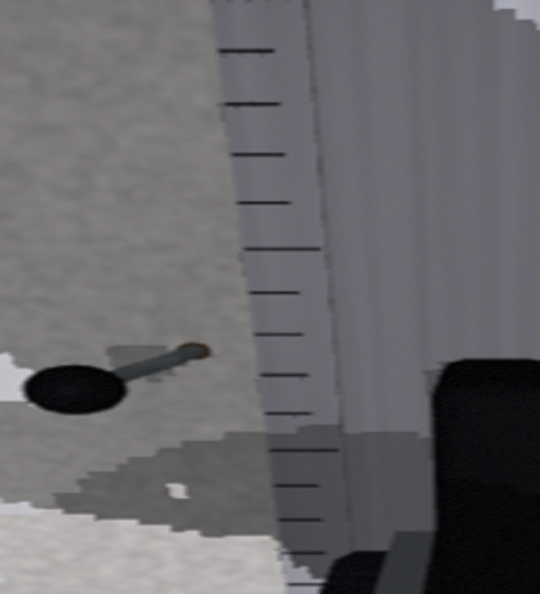

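View pics/s6z.png

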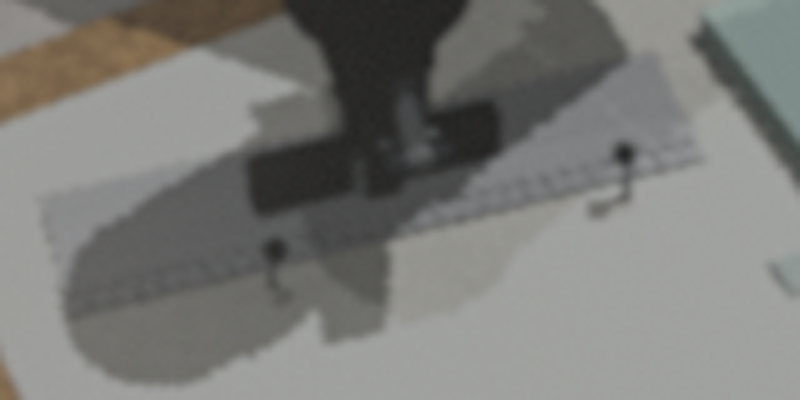

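```bash
python3 - <<'E'
from h import *
m=np.load('w6.npy',allow_pickle=True).item()
P=at(m,(237.8,194.4),12.5); 
n=np.array([np.cos(np.radians(-3.7)),np.sin(np.radians(-3.7)),0])
e=[at(m,(180+x/3.6,y/1.8),14.5) for x,y in((212,10),(282,553),(256,350))]
print(P,P@n,np.array(e)@n); d=e[0]-e[1]; print(np.degrees(np.arctan2(d[1],d[0])))
print('shaft centre pred',at(m,(180+190/3.6,194.4),12.5))
ms=eyes.camera_model('scene')
# scene measured pix: a base, edge points
f=lambda x,y:(240+x/5,230+y/5)
A=at(ms,f(627,203),12.5);B=at(ms,f(283,297),12.5);print('scene bases',A,B)
e=[at(ms,f(*u),12) for u in((75,320),(703,158))]; print(e,np.array(e)@n, A@n,B@n)
E
```

```text
[565.5809406  -19.31307319  12.5       ] 565.6483712192949 [559.16890308 559.33467314 559.24051652]
-93.77389051998267
shaft centre pred [567.84402192 -19.46317037  12.5       ]
scene bases [581.14170718 135.26595592  12.5       ] [574.48887796 -18.17522479  12.5       ]
[array([ 555.10780872, -102.36532203,   12.        ]), array([570.98694142, 176.02846   ,  12.        ])] [560.55662266 558.43726383] 571.2013616575886 574.4643130528983
```

>>> {"op": "jog_arm", "data": {
  "rows": [
    [[0,0,-0.02],[0,0,0],0.8],
    [[0,0,0],[0,0,0],0.8]
  ]
}}

```text
clock: 13.95
position: [534.0, 37.2, 21.0]
ee_rot: [-0.683, 0.73, -0.0, 0.0]
contact_force: [-1.8, -2.7, 5.2]
gripper_width: 12.8
```

```bash
python3 - <<'E'
from h import *
s=st()
E
```

```text
13.95 [534.   37.2  21. ] [-6.834e-01  7.300e-01 -1.000e-04  0.000e+00] F [-1.77 -2.68  5.17] T [-0.39  0.71 -0.02] w 12.8
```

>>> {"op": "jog_arm", "data": {
  "rows": [
    [[0,0,-0.04],[0,0,0],0.8],
    [[0,-0.15,0],[0,0,0],0.8],
    [[0,-0.15,0],[0,0,0],0.8],
    [[0,0,0],[0,0,0],0.8]
  ]
}}

```text
clock: 14.45
position: [537.1, 37.3, 21.1]
ee_rot: [-0.683, 0.73, -0.0, 0.0]
contact_force: [-3.0, -0.5, 0.6]
gripper_width: 13.0
```

```bash
python3 - <<'E'
from h import *
s=st()
E
```

```text
14.45 [537.1  37.3  21.1] [-6.834e-01  7.301e-01 -1.000e-04  1.000e-04] F [-2.99 -0.5   0.6 ] T [-0.12  0.43 -0.  ] w 13.0
```

>>> {"op": "jog_arm", "data": {
  "rows": [
    [[0,-0.05,-0.02],[0,0,0],0.8],
    [[0,-0.05,0],[0,0,0],0.8],
    [[0,-0.05,0],[0,0,0],0.8],
    [[0,0,0],[0,0,0],0.8]
  ]
}}

```text
clock: 14.95
position: [538.4, 37.1, 21.2]
ee_rot: [-0.683, 0.73, -0.0, 0.0]
contact_force: [0.4, -0.6, -2.2]
gripper_width: 13.1
```

```bash
python3 - <<'E'
from h import *
s=st()
m=eyes.camera_model('wrist'); im=eyes.get_image('wrist'); cv2.imwrite('pics/w7.png',im[:,:,::-1]);np.save('w7.npy',m,allow_pickle=True)
cv2.imwrite('pics/w7z.png',cv2.resize(im[160:240,190:290,::-1],None,fx=7,fy=7,interpolation=cv2.INTER_CUBIC))
E
```

```text
14.95 [538.4  37.1  21.2] [-6.834e-01  7.301e-01 -0.000e+00  1.000e-04] F [ 0.43 -0.64 -2.16] T [-0.05  0.03  0.06] w 13.1
```

View pics/w7z.png

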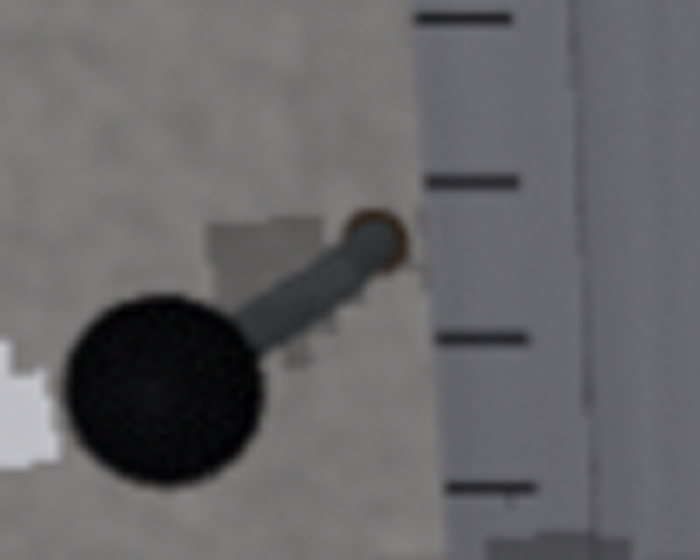

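>>> {"op": "jog_arm", "data": {
  "rows": [
    [[0,-0.05,0],[0,0,0],0.8],
    [[0,0,0],[0,0,0],0.8]
  ]
}}

```text
clock: 15.25
position: [538.9, 37.0, 21.4]
ee_rot: [-0.683, 0.73, -0.0, 0.0]
contact_force: [-0.7, 0.6, -3.2]
gripper_width: 13.3
```

```bash
python3 - <<'E'
from h import *
s=st()
E
```

```text
15.25 [538.9  37.   21.4] [-6.833e-01  7.301e-01 -0.000e+00  1.000e-04] F [-0.66  0.62 -3.18] T [-0.01  0.   -0.02] w 13.3
```

>>> {"op": "jog_arm", "data": {
  "rows": [
    [[0,-0.05,0],[0,0,0],0.8],
    [[0,0,0],[0,0,0],0.8]
  ]
}}

```text
clock: 15.5
position: [539.4, 37.0, 21.4]
ee_rot: [-0.683, 0.73, -0.0, 0.0]
contact_force: [0.3, -0.6, -3.0]
gripper_width: 13.1
```

```bash
python3 - <<'E'
from h import *
s=st()
E
```

```text
15.5 [539.4  37.   21.4] [-6.834e-01  7.301e-01 -0.000e+00  1.000e-04] F [ 0.27 -0.55 -2.96] T [-0.02  0.04 -0.01] w 13.1
```

>>> {"op": "jog_arm", "data": {
  "rows": [
    [[0,-0.03,0],[0,0,0],0.8],
    [[0,0,0],[0,0,0],0.8]
  ]
}}

```text
clock: 15.75
position: [539.6, 37.0, 21.4]
ee_rot: [-0.683, 0.73, -0.0, 0.0]
contact_force: [-0.1, -0.1, -2.8]
gripper_width: 12.8
```

```bash
python3 - <<'E'
from h import *
s=st()
E
```

```text
15.75 [539.6  37.   21.4] [-0.6834  0.7301 -0.      0.    ] F [-0.07 -0.13 -2.82] T [ 0.01 -0.02  0.04] w 12.8
```

>>> {"op": "jog_arm", "data": {
  "rows": [
    [[0,-0.03,0],[0,0,0],0.8],
    [[0,0,0],[0,0,0],0.8]
  ]
}}

```text
clock: 16.0
position: [539.9, 36.9, 21.4]
ee_rot: [-0.683, 0.73, -0.0, -0.0]
contact_force: [0.9, -0.4, -3.4]
gripper_width: 12.9
```

```bash
python3 - <<'E'
from h import *
s=st()
m=eyes.camera_model('wrist'); im=eyes.get_image('wrist'); cv2.imwrite('pics/w8.png',im[:,:,::-1]);np.save('w8.npy',m,allow_pickle=True)
cv2.imwrite('pics/w8z.png',cv2.resize(im[160:240,190:290,::-1],None,fx=7,fy=7,interpolation=cv2.INTER_CUBIC))
s=st()
E
```

```text
16.0 [539.9  36.9  21.4] [-0.6834  0.7301 -0.     -0.    ] F [ 0.88 -0.41 -3.4 ] T [ 0.    0.09 -0.01] w 12.9
16.05 [539.9  37.   21.4] [-0.6834  0.7301  0.     -0.    ] F [-0.26 -0.05 -3.32] T [ 0.02 -0.01 -0.  ] w 12.8
```

View pics/w8z.png

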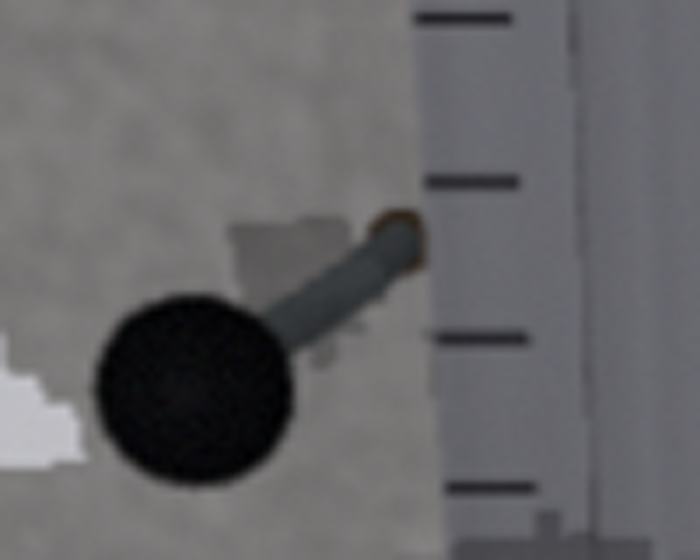

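>>> {"op": "jog_arm", "data": {
  "rows": [
    [[0,-0.03,0],[0,0,0],0.8],
    [[0,0,0],[0,0,0],0.8]
  ]
}}

```text
clock: 16.3
position: [540.2, 36.9, 21.4]
ee_rot: [-0.683, 0.73, -0.0, -0.0]
contact_force: [-0.1, 0.8, -3.4]
gripper_width: 12.9
```

```bash
cat >> h.py <<'E'
def avg(n=4):
    f=[];t=[];p=[]
    for i in range(n):
        s=arm.read_state(); f.append(s['contact_force']);t.append(s['wrist_torque']);p.append(s['position'])
        eyes.get_image('scene')
    print(round(s['clock'],2),'P',np.mean(p,0).round(2),'F',np.mean(f,0).round(2),'T',np.mean(t,0).round(3))
E
python3 -c "
from h import *
avg()"
```

```text
16.45 P [540.2   36.92  21.41] F [-0.47  0.06 -2.77] T [ 0.01  -0.016 -0.008]
```

>>> {"op": "jog_arm", "data": {
  "rows": [
    [[0,-0.03,0],[0,0,0],0.8],
    [[0,0,0],[0,0,0],0.8]
  ]
}}

```text
clock: 16.75
position: [540.5, 36.9, 21.4]
ee_rot: [-0.683, 0.73, 0.0, 0.0]
contact_force: [0.8, -0.9, -2.6]
gripper_width: 13.3
```

```bash
python3 -c "
from h import *
avg()"
```

```text
16.9 P [540.49  36.9   21.41] F [-0.26  0.02 -2.84] T [-0.003 -0.001  0.01 ]
```

>>> {"op": "jog_arm", "data": {
  "rows": [
    [[0,-0.03,0],[0,0,0],0.8],
    [[0,0,0],[0,0,0],0.8]
  ]
}}

```text
clock: 17.2
position: [540.7, 36.9, 21.4]
ee_rot: [-0.683, 0.73, 0.0, -0.0]
contact_force: [-1.2, -0.1, -2.5]
gripper_width: 12.9
```

```bash
python3 -c "
from h import *
avg()"
```

```text
17.35 P [540.67  36.86  21.38] F [-0.69 -0.24 -2.52] T [0.006 0.09  0.019]
```

>>> {"op": "jog_arm", "data": {
  "rows": [
    [[0,-0.03,0],[0,0,0],0.8],
    [[0,0,0],[0,0,0],0.8]
  ]
}}

```text
clock: 17.65
position: [540.8, 36.8, 21.4]
ee_rot: [-0.683, 0.73, 0.0, -0.0]
contact_force: [-0.5, -0.6, -2.7]
gripper_width: 12.7
```

```bash
python3 -c "
from h import *
avg()
m=eyes.camera_model('wrist'); im=eyes.get_image('wrist'); cv2.imwrite('pics/w9.png',im[:,:,::-1])
cv2.imwrite('pics/w9z.png',cv2.resize(im[160:240,190:290,::-1],None,fx=7,fy=7,interpolation=cv2.INTER_CUBIC))
im=eyes.get_image('scene')
cv2.imwrite('pics/s9z.png',cv2.resize(im[230:310,240:400,::-1],None,fx=5,fy=5,interpolation=cv2.INTER_CUBIC))
"
```

```text
17.8 P [540.85  36.82  21.36] F [-1.27  0.02 -2.36] T [0.075 0.318 0.048]
```

View pics/w9z.png

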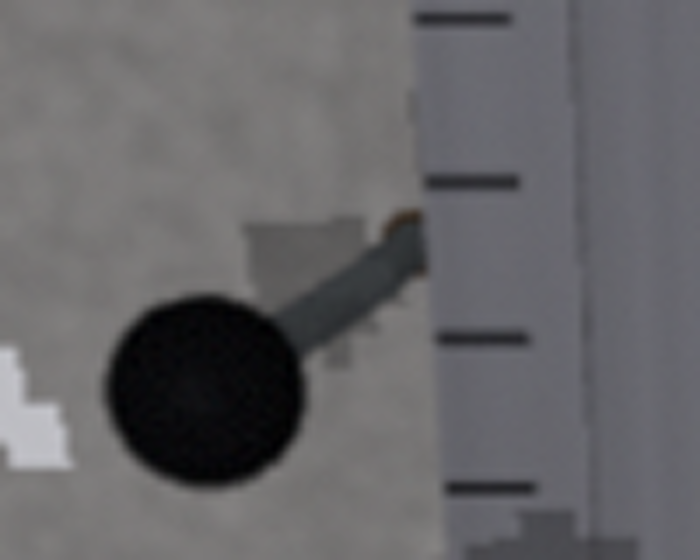

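View pics/s9z.png

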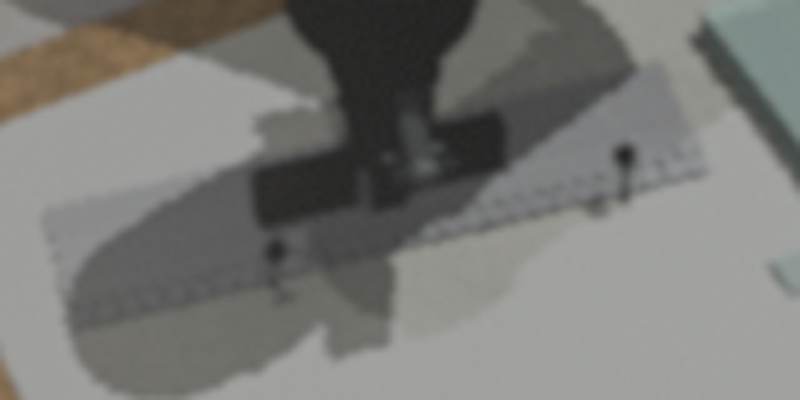

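>>> {"op": "jog_arm", "data": {
  "rows": [
    [[0,-0.03,0],[0,0,0],0.8],
    [[0,0,0],[0,0,0],0.8]
  ]
}}

```text
clock: 18.2
position: [541.0, 36.8, 21.3]
ee_rot: [-0.683, 0.73, 0.0, -0.0]
contact_force: [-1.6, 0.3, -1.6]
gripper_width: 12.9
```

```bash
python3 -c "
from h import *
avg(8)"
```

```text
18.55 P [541.08  36.78  21.34] F [-2.3   0.32 -2.01] T [0.134 0.694 0.061]
```

>>> {"op": "jog_arm", "data": {
  "rows": [
    [[0,0,0.02],[0,0,0],0.8],
    [[0,0,0.02],[0,0,0],0.8],
    [[0,0,0],[0,0,0],0.8]
  ]
}}

```text
clock: 18.98
position: [541.2, 36.8, 21.0]
ee_rot: [-0.683, 0.73, 0.0, -0.0]
contact_force: [-4.4, 0.8, 0.2]
gripper_width: 13.0
```

```bash
python3 -c "
from h import *
avg(8)"
```

```text
19.32 P [541.17  36.77  21.07] F [-4.36  0.25  0.36] T [0.065 1.143 0.067]
```

>>> {"op": "jog_arm", "data": {
  "rows": [
    [[0,0,0],[0,0,0],1.6],
    [[0,0,0],[0,0,0],2.0],
    [[0,0,0],[0,0,0],2.6],
    [[0,0,0],[0,0,0],2.6],
    [[0,0,0],[0,0,0],2.6]
  ]
}}

```text
clock: 20.0
position: [541.7, 36.9, 21.2]
ee_rot: [-0.683, 0.73, -0.0, 0.0]
contact_force: [0.5, -0.3, -0.3]
gripper_width: 25.9
```

```bash
python3 -c "
from h import *
avg(4)
m=eyes.camera_model('wrist'); im=eyes.get_image('wrist'); cv2.imwrite('pics/w10.png',im[:,:,::-1])
cv2.imwrite('pics/w10z.png',cv2.resize(im[160:240,190:290,::-1],None,fx=7,fy=7,interpolation=cv2.INTER_CUBIC))
"
```

```text
20.15 P [541.59  36.91  21.1 ] F [-0.24 -0.18 -0.09] T [-0.     0.015 -0.003]
```

View pics/w10.png

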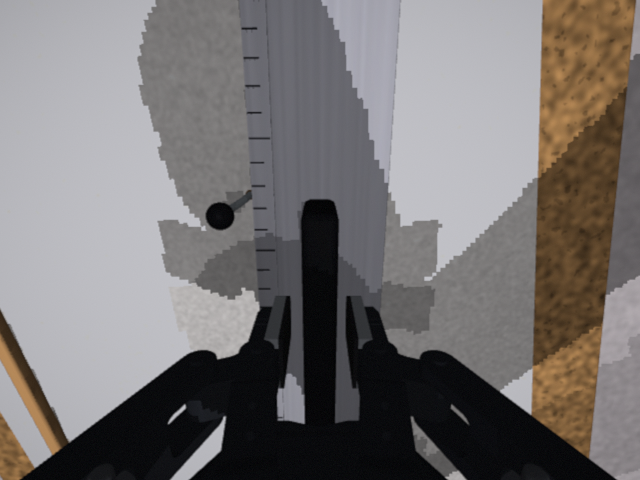

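View pics/w10z.png

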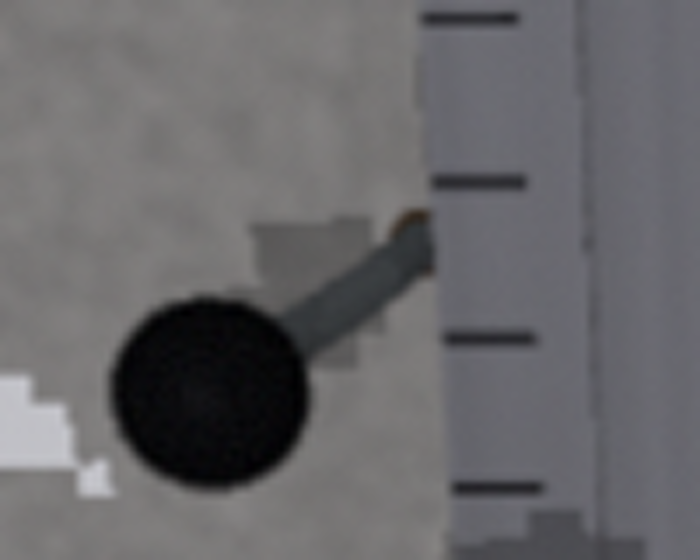

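>>> {"op": "jog_arm", "data": {
  "rows": [
    [[0,0,-0.3],[0,0,0],2.6],
    [[0,0,-1],[0,0,0],2.6],
    [[0,0,-1.5],[0,0,0],2.6],
    [[0,0,-2],[0,0,0],2.6],
    [[0,0,-2.5],[0,0,0],2.6],
    [[0,0,-2.8],[0,0,0],2.6],
    [[0,0,0],[0,0,0],2.6]
  ]
}}

```text
clock: 21.12
position: [543.2, 37.4, 125.6]
ee_rot: [-0.684, 0.73, -0.002, 0.003]
contact_force: [-0.5, -0.5, -0.9]
gripper_width: 26.0
```

>>> {"op": "jog_arm", "data": {
  "rows": [
    [[-1.9,-0.4,0],[0,0,-9.4],2.6],
    [[0,0,0],[0,0,-9.4],2.6],
    [[0,0,0],[0,0,-9.4],2.6],
    [[0,0,0],[0,0,-9.4],2.6],
    [[0,0,0],[0,0,-9.4],2.6],
    [[0,0,0],[0,0,-9.4],2.6],
    [[0,0,0],[0,0,-9.4],2.6],
    [[0,0,0],[0,0,-9.4],2.6],
    [[0,0,0],[0,0,-9.4],2.6],
    [[0,0,0],[0,0,-9.4],2.6]
  ]
}}

```text
clock: 22.38
position: [546.1, 55.4, 121.8]
ee_rot: [1.0, 0.004, -0.0, 0.0]
contact_force: [0.1, 0.1, -0.3]
gripper_width: 26.2
```

>>> {"op": "jog_arm", "data": {
  "rows": [
    [[0,0,0],[0,0,0],2.6],
    [[0,0,0],[0,0,0],2.6]
  ]
}}

```text
clock: 22.62
position: [546.4, 55.5, 121.9]
ee_rot: [1.0, 0.001, -0.0, 0.0]
contact_force: [0.3, 0.2, -0.5]
gripper_width: 26.0
```

```bash
python3 -c "
from h import *
st()
m=eyes.camera_model('wrist'); im=eyes.get_image('wrist'); cv2.imwrite('pics/w11.png',im[:,:,::-1]);np.save('w11.npy',m,allow_pickle=True)
im=im[:,:,::-1]
a=cv2.resize(im[180:240,170:230],None,fx=6.5,fy=6.5,interpolation=cv2.INTER_CUBIC)
b=cv2.resize(im[180:240,390:450],None,fx=6.5,fy=6.5,interpolation=cv2.INTER_CUBIC)
cv2.imwrite('pics/z11.png',cv2.convertScaleAbs(np.hstack([a,b]),alpha=1.5))
"
```

```text
22.62 [546.4  55.5 121.9] [ 1.e+00  7.e-04 -2.e-04  0.e+00] F [ 0.34  0.24 -0.53] T [0.   0.03 0.03] w 26.0
```

View pics/w11.png

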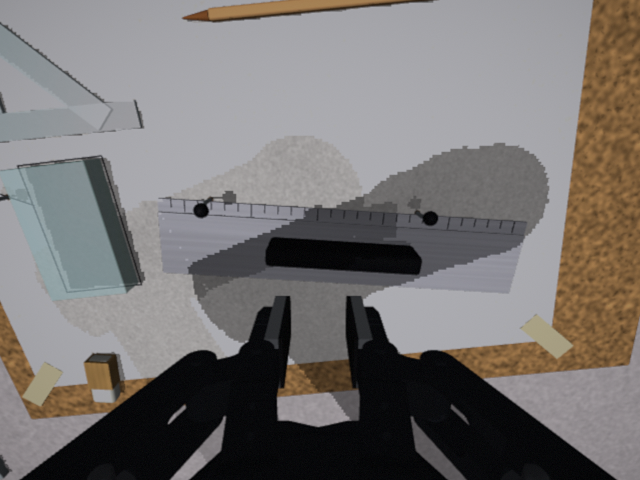

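View pics/z11.png

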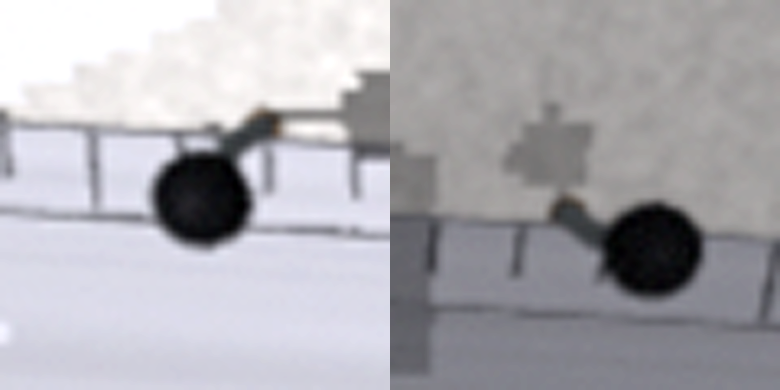

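```bash
python3 -c "
from h import *
m=np.load('w11.npy',allow_pickle=True).item(); m1=np.load('w1.npy',allow_pickle=True).item()
fa=lambda x,y:(170+x/6.5,180+y/6.5)
fb=lambda x,y:(390+(x-390)/6.5,180+y/6.5)
# edge line points in full
E=[fa(10,122),fa(380,150),fb(450,220),fb(760,238)]
e=np.array([at(m,u,14.5) for u in E]); p=np.polyfit(e[:,1],e[:,0],1); print('res',e[:,0]-np.polyval(p,e[:,1]),np.degrees(np.arctan(p[0])))
for n,b,h,h1 in(('a',fa(265,121),fa(201,198),(201.5,211.2)),('b',fb(567,209),fb(653,249),(429.3,217.6))):
    B=at(m,b,13); print(n,B,'centre-edge',B[0]-np.polyval(p,B[1]),'head',at(m,h,46),'before',at(m1,h1,46))
"
```

```text
res [ 0.22832272 -0.26508732 -0.09793513  0.13469973] 3.7139211641899808
a [577.99996559 136.49046408  13.        ] centre-edge 1.9393221154829234 head [576.72622988 133.30407262  46.        ] before [576.18982025 133.29100163  46.        ]
b [567.68771259 -19.82227649  13.        ] centre-edge 1.7734993669964751 head [571.49371397 -19.12087232  46.        ] before [570.82614146 -19.00638049  46.        ]
```

```bash
python3 -c "
from h import *
st(); print(arm.job_done())"
```

```text
22.68 [546.5  55.5 122. ] [ 1.e+00  9.e-04 -1.e-04  0.e+00] F [-0.4  -0.29  0.33] T [0.02 0.04 0.02] w 26.0
the job is handed in; nothing more can be done
None
```

The straightedge is lying flat on the sheet, on the robot's side of pin_a and pin_b, with its graduated edge against both. I let go, raised the gripper clear and handed the job in at 22.7 s.

- **Contact while pushing:** just before release the push was about 4.4 N in total. The wrist torque splits it into roughly 2.0 N on pin_a and 2.3 N on pin_b.
- **Contact after release:** in the last wrist picture, the shaft centres measure 1.9 mm (pin_a) and 1.8 mm (pin_b) from the ruling edge. Touching would read 1.5 mm, so this is within my measuring error of about 0.3–0.5 mm.
- **Pins not askew:** the heads read about 0.5 mm (pin_a) and 0.7 mm (pin_b) farther from the ruler than before. That is within picture precision, or a very slight preload.
- **Other things:** the block, pencil, set square and eraser look undisturbed in the last picture. pin_c, pin_d, the petri dish and the forceps were not checked at the end, but the arm did not go near them.
- **Disagreement:** rough positions for the pin shafts from the scene camera came out 4–7 mm beyond the wrist camera's. The picture was blurred and shadowed there, so I relied on the wrist camera and the forces.

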